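# Take the sample stop off the spectrometer's sample stage

## Task

Unlock the sample stage by pulling its red safety bolt all the way back, then slide the blue sample stop along its T-track to the open end, lift it off there and set it down standing on its foot on the floor of the yellow tray, without dropping it. The pressure arm hangs over the stop, so take the fin with the tool tilted. Leave the bolt pulled back and do not disturb the metal samples, the red box or the jar.

Things in the scene. Friction and masses are not known exactly. Their poses are not given: they have to be found in the camera images.
- stage: Sample stage, fixed: grey base with a steel plate, 210 (x) x 360 (y) x 30 mm high; origin under its centre on the table, z up. An aluminium T-track runs along its y axis at x = 0; closed at y +140 mm, open at y -90 mm. Black bolt guide rails (up to z 44 mm) lie at x -100 to -35, y -89 to -61 mm
- track_end (a point): On the track's centre line and floor (the steel plate, 30 mm above the table) where side walls and lips end, stage y -90 mm; axes as the stage, -y leads out. Channel 35 mm wide, 11 mm high inside; two 5 mm lips above it leave a slot 17 mm wide. Beyond, bare plate for 83 mm. The 40 mm long foot is clear of the lips once its centre is 20 mm past this point
- pressarm_tip (a point): Lower -x edge of the fixed aluminium pressure arm at its free end, at stage x -30, y -10 mm, 200 mm above the table, axes as the stage. The arm reaches from here 20 mm to +x, 185 mm to +y, 22 mm up; its column (diameter 26 mm) is at stage x +30, y +160 mm. No room for an upright gripper at the fin; one leaning back 35 degrees (fingers pointing down and to stage +x) passes in front
- bolt (a joint): Red safety bolt, travel in m: 0 = closed, across the track at stage y = -75 mm, blocking the stop; 0.040 = pulled fully back along stage -x against its end stop, track free. Friction about 2.5 N, stays where it is left; cannot be pushed open by the stop
- bolt_knob (a point): Top centre of the red knob standing upright on the bolt (axes as the stage), 99 mm above the table: post 14 mm in diameter with a head 18 mm in diameter, 6 mm high, at the top. The post is free for 33 mm below the head. It is at stage x = -45 mm, y = -75 mm when closed and x = -85 mm when fully back
- stop: Sample stop, loose, 0.3 kg: origin at the centre of the underside of its steel T-foot, which starts in the track, axes along the stage's. Foot 30 (x) x 40 (y) x 8 mm high, neck 12 x 36 mm up to z 18 mm, blue block 40 x 44 mm from z 18 to 42 mm, brass face at +x. Black grip fin on top leaning 35 degrees towards -x: 10 mm thick (y), 26 mm wide, its top end 57 mm along the lean from the point x 0, z 40 mm. About 2 to 3 mm of play in the track all round
- stop_fin (a point): Grip point in the fin of the stop, axes as the stop: x = -20.6 mm, y = 0, z = 69.5 mm in the stop's frame. Pinch the fin here across its 10 mm thickness, along the stop's y
- tray: Yellow open tray, fixed, 150 (x) x 170 (y) x 30 mm high, walls and floor 5 mm thick; origin under its centre on the table, empty
- copper: Bystander: copper sample disc, 44 mm in diameter, 24 mm high; origin under its centre
- steelpiece: Bystander: steel sample disc, 44 mm in diameter, 24 mm high; origin under its centre
- redbox: Bystander: red and white box 62 x 112 x 47 mm high; origin under its centre
- jar: Bystander: white jar with blue cap, 60 mm in diameter, 85 mm high; origin under its centre
There are look-alikes about, which are no part of the job. Leave any brown, orange or turquoise look-alike of the stop alone.

How it is judged:
By the outcome, as a careful person would: the job done as asked, in the order asked, and still so for the second after the job is handed in, with the robot touching nothing.
It also fails if it takes over 54 s, if anything falls off the work surface, if the arm or the gripper's body presses on something with over 40 N, if the wrist force passes 120 N, or if a joint passes its speed limit or range.

## Robot

A 7-joint arm with a two-finger parallel gripper is mounted at the origin on the work surface. World frame = base frame: x ahead of the robot, y to its left, z up, the work surface at z = 0. Lengths are in m, angles in rad, forces in N, time in s.
With the tool pointing down it reaches from about 0.4 to 0.85 m from the base axis. Payload 10.4 kg.
Tool frame: the origin (TCP) lies between the finger pads; the fingertips stand tcp_to_tips ahead of it and the grasp point (between the pads) lies 8 mm behind it (tcp_to_tips is the distance from the TCP to the fingertips, in m); z points along the fingers, y is the line along which they close (so a half turn about z gives the same grasp; the last joint's range is limited). The gripper opens to 85 mm and grips with 20 to 120 N. Pads are 22 mm wide; open, the fingers measure 114 mm over their backs; the gripper's body (76 mm by 85 mm) begins 54 mm behind the grasp point. The pads swing forward as they close: fully open they stand 13 mm farther back than shut.
Start: joints at [-1.276, 0.332, -0.065, 1.46, 0.022, 1.35, -0.088], TCP at [0.195, 0.594, 0.242] pointing down, gripper open.
Joint ranges: [-2.6, 2.6], [-0.5, 2.12], [-1.47, 1.34], [0.16, 2.42], [-1.27, 4.41], [0.06, 2.06], [-2.6, 2.6]. Speed limits (rad/s): [2.22, 2.22, 2.79, 2.79, 3.14, 3.14, 3.14].

## Interface

Orientations are given as a unit quaternion [x, y, z, w].
In Python, from workcell import * gives the robot as it stands.
- The arm moves only by the tool apply_moves, never from a script. Its argument "rows" is a list of rows, each an object of numbers: "x", "y", "z": the shift along the tool's x, y, z in mm; "ax", "ay", "az": the turn, a rotation vector about the tool's x, y, z in degrees; "gripper": the closure, from 0 (fully open) to 1 (shut). A call has 1 to 5 rows; each row shifts and turns the commanded pose from where the row before left it, along the tool's axes as they then stand; what a row does not reach is not made up. A row lasts 1/12 s, in which the tool goes at most 41.7 mm and 7.16 degrees, less where a joint would pass 70% of its speed; a pose out of reach is approached as far as the arm can. A call with a gripper value outside its range is refused whole. The fingers move at their own pace and stop on an object; "newtons" is the grip in N (left out, the last holds). Time passes only in rows, so rows that do not move let the fingers close. It gives the time, the measured TCP pose, the force, the opening and the grip force at its end, in the units of the state.
- get_obs(): the state, without advancing time (a new reading comes with each control period).
- camera(name): name is "scene" or "top" or "wrist"; returns a dict with "color" (420x560x3 uint8, red, green, blue), "fov_y" (degrees; the focal length in pixels is half the picture's height over the tangent of half this angle, whatever the lens; pixels are square), "cx", "cy" (the principal point, pixels), "k1" (the pictures are not rectified: a ray, as slopes to the right and down, at radius r is drawn at 1 + k1 r^2 times it, then the intrinsics apply), "rvec" (rotation vector, rad) and "tvec" (3), from world to camera coordinates, as OpenCV has them. Camera axes: x right, y down, z forward; pixel columns grow to the right and rows downward; lengths in m; the calibration is good to about 2 mm. A picture is of the moment at which its call begins. There is no depth.
- hand_in(): hands the job in; it is judged then, once.
The state is a dict: "clock": time; "joint_pos": joint angles; "joint_velocities": joint speeds; "tau": joint torques, N m; "position": TCP position; "ee_rot": TCP orientation; "ft_force": force on the tool from outside, world axes, zero at the start; "torque": the same for the moment, N m; "grip_width": opening from 0.0 (shut) to 1.0 (fully open); "grasp_force": force on a finger pad.
Only numpy, scipy, OpenCV 4.12 (cv2) and the standard library are available. Lean on these libraries where they do the work, as an engineer would, in place of code of your own. Each camera call takes 0.05 s, during which the arm holds its last target. There are 200 camera calls.

## Working session

There is one attempt and no reset: what is moved stays moved. The work goes in short steps, Python scripts to look and compute and a tool call to move; the robot and the scene stay as the last step left them, time stands still between calls to the robot, and variables do not carry over. Pictures are saved under pics/ and viewed, at most 11 in all, crops included, and the job is handed in when it is done.

Besides the shell and the picture viewer there is one more tool, called after "Call:" as name([rows], argument=value, ...), one row to a line, values as JSON. apply_moves: Moves the arm, as the interface text tells. Its arguments: {"type":"object","properties":{"rows":{"type":"array","items":{"type":"object","properties":{"x":{"type":"number"},"y":{"type":"number"},"z":{"type":"number"},"ax":{"type":"number"},"ay":{"type":"number"},"az":{"type":"number"},"gripper":{"type":"number"}}}},"newtons":{"type":"number"}},"required":["rows"]}

```bash
ls; mkdir -p pics; cat > h.py <<'E'
from workcell import *
import numpy as np, cv2, pickle
from scipy.spatial.transform import Rotation as R
def snap(n,save=None):
    c=camera(n); pickle.dump(c,open(f'pics/{save or n}.pkl','wb'))
    cv2.imwrite(f'pics/{save or n}.png',c['color'][:,:,::-1]); return c
def load(s): return pickle.load(open(f'pics/{s}.pkl','rb'))
def ray(c,u,v):
    f=210/np.tan(np.radians(c['fov_y'])/2)
    d=np.array([(u-c['cx'])/f,(v-c['cy'])/f]); s=d.copy()
    for _ in range(20): s=d/(1+c['k1']*(s@s))
    Rm=R.from_rotvec(np.ravel(c['rvec'])).as_matrix(); t=np.ravel(c['tvec'])
    r=Rm.T@np.array([*s,1]); return -Rm.T@t, r/np.linalg.norm(r)
def plane(c,u,v,z):
    o,r=ray(c,u,v); return o+r*(z-o[2])/r[2]
def proj(c,p):
    f=210/np.tan(np.radians(c['fov_y'])/2)
    q=R.from_rotvec(np.ravel(c['rvec'])).apply(p)+np.ravel(c['tvec']); s=q[:2]/q[2]
    s=s*(1+c['k1']*(s@s)); return np.array([c['cx'],c['cy']])+f*s
def tri(*obs):
    A=np.zeros((3,3));b=np.zeros(3);L=[]
    for c,u,v in obs:
        o,r=ray(c,u,v);P=np.eye(3)-np.outer(r,r);A+=P;b+=P@o;L.append((o,r))
    x=np.linalg.solve(A,b); return x,[float(np.linalg.norm(np.cross(x-o,r))) for o,r in L]
E
python3 - <<'E'
from h import *
for n in('scene','top','wrist'):
    c=snap(n); print(n,c['fov_y'],c['k1'],ray(c,280,210))
a=[cv2.imread(f'pics/{n}.png') for n in('scene','top')]
o=get_obs();print(o['position'],R.from_quat(o['ee_rot']).as_matrix(),o['clock'])
try: print(tcp_to_tips)
except Exception as e: print(e)
E
```

```text
pics
scene 42.94080988486234 -0.03206452235327866 (array([ 1.27740452, -0.82415427,  1.10238006]), array([-0.49072842,  0.57630738, -0.65349477]))
top 51.0391247787031 -0.014680611593519036 (array([0.48865289, 0.06352128, 1.18632221]), array([ 0.04857476, -0.01771049, -0.99866252]))
wrist 63.5969123146756 -0.03259105887215052 (array([0.11797233, 0.61805052, 0.3721714 ]), array([ 0.29575221, -0.10368027, -0.94962152]))
[0.19521874 0.59344719 0.24173545] [[-9.49922417e-01  3.12485700e-01 -2.97585121e-04]
 [ 3.12485841e-01  9.49921905e-01 -9.86902032e-04]
 [-2.57101474e-05 -1.03047150e-03 -9.99999469e-01]] 0.15
0.011
```

View pics/scene.png

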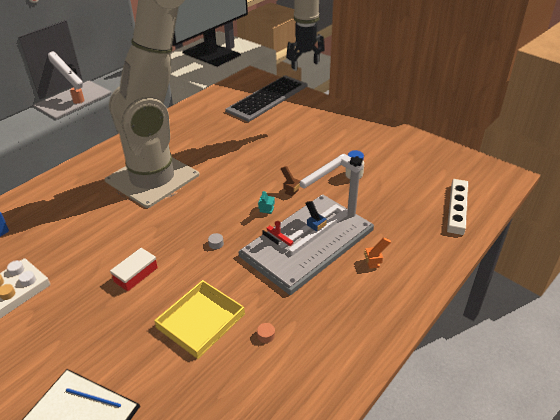

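View pics/top.png

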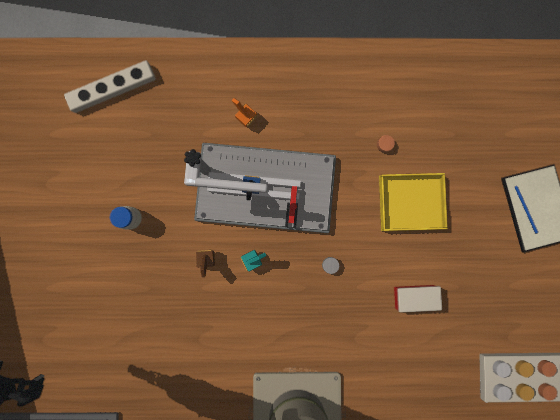

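The scene view shows the blue stop in the track at (316,215), with the red bolt knob at (278,232). The look-alikes are turquoise (265,204), brown (290,180) and orange (376,253). In the top view the stop is at about (250,185), the bolt at (293,205) and the tray at (414,203). The look-alikes there are turquoise (252,260), brown (205,260) and orange (243,110). I choose the blue stop in the track and check it in one close crop.

```bash
python3 - <<'E'
from h import *
t=load('top');s=load('scene')
A=cv2.resize(s['color'][165:295,235:385],None,fx=3,fy=3,interpolation=cv2.INTER_CUBIC)  #450x390
B=cv2.resize(t['color'][135:240,180:345],None,fx=4.8,fy=4.8,interpolation=cv2.INTER_CUBIC)
A=cv2.resize(s['color'][185:265,255:375],None,fx=4,fy=4,interpolation=cv2.INTER_CUBIC) #480x320
B=cv2.resize(t['color'][145:235,195:340],None,fx=3,fy=3,interpolation=cv2.INTER_CUBIC) #435x270
im=np.zeros((595,480,3),np.uint8); im[:320]=A; im[322:592,:435]=B
cv2.imwrite('pics/crop1.png',im[:,:,::-1])
def hsv(c): return cv2.cvtColor(c['color'],cv2.COLOR_RGB2HSV)
h=hsv(t)
# stage plate: low saturation
m=((h[...,1]<60)&(h[...,2]>60)).astype(np.uint8); m[:140]=0;m[240:]=0;m[:,:190]=0;m[:,345:]=0
m=cv2.morphologyEx(m,cv2.MORPH_CLOSE,np.ones((9,9)))
m=cv2.morphologyEx(m,cv2.MORPH_OPEN,np.ones((15,15)))
k=max(cv2.findContours(m,0,1)[0],key=cv2.contourArea)
box=cv2.boxPoints(cv2.minAreaRect(k));print('stage box',box.round(1).tolist())
P=np.array([plane(t,*b,0.03) for b in box]);print(P.round(4),np.linalg.norm(P-np.roll(P,1,0),axis=1), P.mean(0))
m=((h[...,0]>22)&(h[...,0]<34)&(h[...,1]>150)&(h[...,2]>90)).astype(np.uint8);m[:,:370]=0;m[:160]=0;m[250:]=0;m[:,455:]=0
m=cv2.morphologyEx(m,cv2.MORPH_CLOSE,np.ones((5,5)))
k=max(cv2.findContours(m,0,1)[0],key=cv2.contourArea)
box=cv2.boxPoints(cv2.minAreaRect(k));print('tray box',box.round(1).tolist())
P=np.array([plane(t,*b,0.03) for b in box]);print(P.round(4),np.linalg.norm(P-np.roll(P,1,0),axis=1), P.mean(0))
for n,c,(u0,u1,v0,v1) in(('top',t,(280,305,175,235)),('scene',s,(258,300,215,250))):
    h=hsv(c);m=(((h[...,0]<8)|(h[...,0]>172))&(h[...,1]>150)&(h[...,2]>60)).astype(np.uint8)
    z=np.zeros_like(m);z[v0:v1,u0:u1]=m[v0:v1,u0:u1]
    nn,l,st,ce=cv2.connectedComponentsWithStats(z);print(n,st[1:].tolist(),ce[1:].round(1).tolist())
E
```

```text
stage box [[185.10000610351562, 219.6999969482422], [192.1999969482422, 141.5], [335.79998779296875, 154.5], [328.70001220703125, 232.8000030517578]]
[[ 0.5197  0.292   0.03  ]
 [ 0.7269  0.275   0.03  ]
 [ 0.6921 -0.1054  0.03  ]
 [ 0.4847 -0.0848  0.03  ]] [0.37845144 0.20788219 0.3820019  0.20844653] [0.60585978 0.09417413 0.03      ]
tray box [[378.8999938964844, 174.5], [445.0, 172.60000610351562], [446.6000061035156, 228.60000610351562], [380.3999938964844, 230.39999389648438]]
[[ 0.6388 -0.2196  0.03  ]
 [ 0.6438 -0.3968  0.03  ]
 [ 0.4949 -0.3978  0.03  ]
 [ 0.4905 -0.2217  0.03  ]] [0.14833729 0.17727322 0.14890976 0.17614222] [ 0.56701016 -0.30899415  0.03      ]
top [[288, 186, 9, 37, 203]] [[292.5, 204.4]]
scene [[267, 221, 26, 25, 211]] [[278.9, 233.0]]
```

View pics/crop1.png

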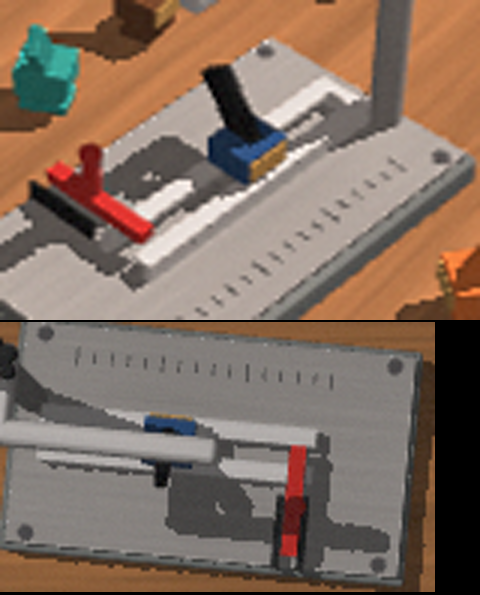

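The crop confirms the choice. The blue block sits in the track with its brass face towards +x and its black fin leaning to -x, with the fin top at scene (310,204) and the knob top at scene (278,222). Next I fix the stage from its corner screws.

```bash
python3 - <<'E'
from h import *
t=load('top');s=load('scene')
g=cv2.cvtColor(t['color'],cv2.COLOR_RGB2GRAY).astype(float)
S={}
for n,(u,v) in dict(pn=(326.7,160),pp=(210.3,148.7),nn=(321,226.3),np_=(203.3,215)).items():
    a,b=int(round(u)),int(round(v));w=g[b-4:b+5,a-4:a+5];w=np.clip(np.median(w)-12-w,0,None)
    yy,xx=np.mgrid[b-4:b+5,a-4:a+5];uv=((w*xx).sum()/w.sum(),(w*yy).sum()/w.sum())
    S[n]=plane(t,*uv,0.03);print(n,np.round(uv,1),S[n].round(4))
c=sum(S.values())/4
y=(S['pp']+S['np_']-S['pn']-S['nn']);x=(S['pn']+S['pp']-S['nn']-S['np_'])
print('c',c,'yaw from y',np.degrees(np.arctan2(-y[0],y[1])),'from x',np.degrees(np.arctan2(x[1],x[0])))
yaw=np.arctan2(-y[0],y[1]);Rz=R.from_euler('z',yaw)
W=lambda p:Rz.apply(p)+[c[0],c[1],0]
np.save('stage.npy',[c[0],c[1],yaw])
for n,p in dict(knob=[-.045,-.075,.099],tip=[-.03,-.01,.2],end=[0,-.09,.03],corner=[-.105,-.18,.03],corner2=[.105,-.18,.03],cornr3=[-.105,.18,.03]).items():
    print(n,W(p).round(4),proj(t,W(p)).round(1),proj(s,W(p)).round(1))
# knob in two views: scene crop
cv2.imwrite('pics/knob.png',np.vstack([cv2.resize(s['color'][212:252,250:310],None,fx=8,fy=8),cv2.resize(t['color'][180:234,270:330],None,fx=8,fy=8)[:240+36]])[:,:,::-1])
E
```

```text
pn [326.4 159.3] [ 0.6792 -0.0805  0.03  ]
pp [209.9 148.3] [0.7087 0.228  0.03  ]
nn [321.1 226.7] [ 0.5007 -0.0649  0.03  ]
np_ [203.5 215.8] [0.5299 0.244  0.03  ]
c [0.60463825 0.08165119 0.03      ] yaw from y -5.430890574123329 from x -5.044737634810487
knob [0.5527 0.0112 0.099 ] [293.3 205.5] [276.6 223.2]
tip [0.5738 0.0745 0.2   ] [267.3 193.5] [296.8 186.8]
end [ 0.5961 -0.0079  0.03  ] [299.3 190.6] [284.5 251.5]
corner [ 0.4831 -0.0876  0.03  ] [329.7 233.4] [235.8 249.2]
corner2 [ 0.6921 -0.1075  0.03  ] [336.5 154.5] [288.8 288.9]
cornr3 [0.5171 0.2708 0.03  ] [193.2 220.7] [320.6 192. ]
```

View pics/knob.png

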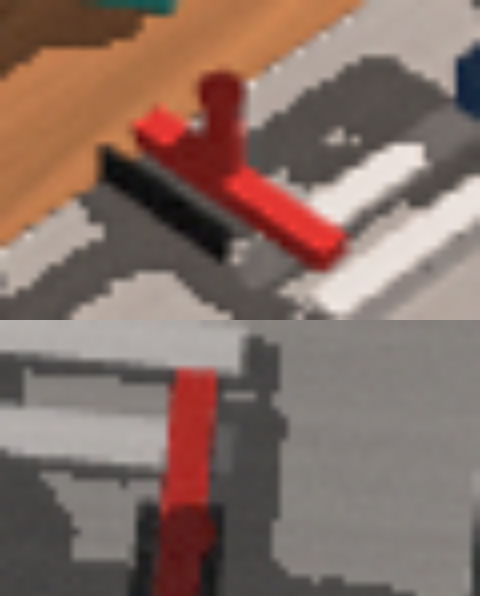

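The knob head centre is at scene (277.5,222) and top (293.7,206.3), which agrees with the stage fit to about 1 px. I triangulate it and compute the first transfer.

```bash
cat >> h.py <<'E'
def W(p):
    c=np.load('stage.npy'); return R.from_euler('z',c[2]).apply(p)+[c[0],c[1],0]
def stagerot(tilt=0):   # tool x=-stage x, y=stage y, z down, leaning back by tilt deg
    yaw=np.load('stage.npy')[2]
    B=R.from_matrix(np.array([[-1,0,0],[0,1,0],[0,0,-1.]]))
    return R.from_euler('z',yaw)*B*R.from_euler('y',-tilt,degrees=True)
def go(p,rot):
    "tool-frame shift mm and rotvec deg from measured pose"
    o=get_obs();r=R.from_quat(o['ee_rot'])
    print('shift',(r.inv().apply(np.array(p)-o['position'])*1e3).round(1),'turn',np.degrees((r.inv()*rot).as_rotvec()).round(2),'F',np.round(o['ft_force'],1),'t',o['clock'],'w',o['grip_width'],'joints',np.round(o['joint_pos'],2))
E
python3 - <<'E'
from h import *
t=load('top');s=load('scene')
k,e=tri((s,277.5,222),(t,293.7,206.3));print(k,e,'vs',W([-.045,-.075,.099]))
f=tri((s,309,202.5));
go([.49,0,.25],stagerot())
E
```

```text
[0.55224513 0.01203322 0.10272937] [0.002392334754129024, 0.002392334754129057] vs [0.55274187 0.01124689 0.099     ]
shift [-465.5 -471.6   -7.8] turn [-6.000e-02 -1.000e-02 -1.278e+01] F [ 0.  -0.6 -0.3] t 0.15 w 0.9968861471592588 joints [-1.28  0.33 -0.06  1.46  0.02  1.35 -0.09]
```

Call:
apply_moves([
  {"x":-27,"y":-28,"z":-1},
  {"x":-27,"y":-28,"z":-1},
  {"x":-27,"y":-28,"z":-1},
  {"x":-27,"y":-28,"z":-1},
  {"x":-27,"y":-28,"z":-1},
])

```text
invalid input at $.rows[0]: expected keys x, y, z, ax, ay, az, gripper
```

Call:
apply_moves([
  {"x":-27,"y":-28,"z":-1},
  {"x":-27,"y":-28},
  {"x":-27,"y":-28},
  {"x":-27,"y":-28},
  {"x":-27,"y":-28},
])

```text
invalid input at $.rows[0]: expected keys x, y, z, ax, ay, az, gripper
```

Call:
apply_moves([
  {"x":-27,"y":-28},
  {"x":-27,"y":-28},
  {"x":-27,"y":-28},
  {"x":-27,"y":-28},
  {"x":-27,"y":-28},
])

```text
invalid input at $.rows[0]: expected keys x, y, z, ax, ay, az, gripper
```

Call:
apply_moves([
  {"x":-30,"y":-26},
  {"x":-28,"y":-26},
  {"az":-6.4},
  {"az":-6.4},
  {},
])

```text
invalid input at $.rows[0]: expected keys x, y, z, ax, ay, az, gripper
```

```bash
python3 - <<'E'
from h import *
c=snap('wrist','w1')
go(W([-.045,-.075,.180]),stagerot())
print(get_obs()['position'],proj(c,W([-.045,-.075,.099])))
E
```

```text
shift [-521.5 -441.3   62.2] turn [ -0.05  -0.   -12.78] F [ 0.7 -0.  -0.2] t 0.2 w 0.9999662249537449 joints [-1.28  0.33 -0.06  1.46  0.02  1.35 -0.09]
[0.19526164 0.59350184 0.24182878] [-26.92471509 551.48234583]
```

View pics/w1.png

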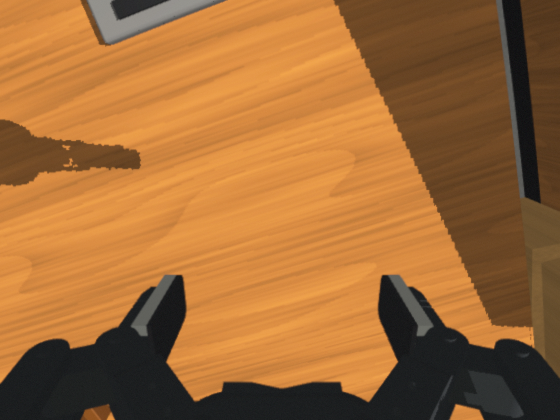

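The moves were refused because every row needs all its keys, so the picture only shows bare table between the fingers, with pad tips at (175,280) and (395,280). I repeat the moves with full rows.

Call:
apply_moves([
  {"x":-27,"y":-28,"z":-1,"ax":0,"ay":0,"az":0,"gripper":0},
  {"x":-27,"y":-28,"z":-1,"ax":0,"ay":0,"az":0,"gripper":0},
  {"x":-27,"y":-28,"z":-1,"ax":0,"ay":0,"az":0,"gripper":0},
  {"x":-27,"y":-28,"z":-1,"ax":0,"ay":0,"az":0,"gripper":0},
  {"x":-27,"y":-28,"z":-1,"ax":0,"ay":0,"az":0,"gripper":0},
])

```text
clock: 0.62
position: [0.2803, 0.4167, 0.2472]
ee_rot: [0.158, 0.987, 0.0, -0.0]
ft_force: [2.4, 1.3, -0.2]
grip_width: 1.0
grasp_force: 0.0
```

Call:
apply_moves([
  {"x":-27,"y":-28,"z":-1,"ax":0,"ay":0,"az":0,"gripper":0},
  {"x":-27,"y":-28,"z":0,"ax":0,"ay":0,"az":0,"gripper":0},
  {"x":-27,"y":-28,"z":0,"ax":0,"ay":0,"az":0,"gripper":0},
  {"x":-27,"y":-28,"z":0,"ax":0,"ay":0,"az":0,"gripper":0},
  {"x":-27,"y":-28,"z":0,"ax":0,"ay":0,"az":0,"gripper":0},
])

```text
clock: 1.03
position: [0.3647, 0.2415, 0.2484]
ee_rot: [0.158, 0.987, 0.0, 0.0]
ft_force: [1.0, 1.1, 0.1]
grip_width: 0.999
grasp_force: 0.0
```

Call:
apply_moves([
  {"x":-27,"y":-28,"z":0,"ax":0,"ay":0,"az":0,"gripper":0},
  {"x":-27,"y":-28,"z":0,"ax":0,"ay":0,"az":0,"gripper":0},
  {"x":-27,"y":-28,"z":0,"ax":0,"ay":0,"az":0,"gripper":0},
  {"x":-27,"y":-28,"z":0,"ax":0,"ay":0,"az":0,"gripper":0},
  {"x":-27,"y":-28,"z":0,"ax":0,"ay":0,"az":0,"gripper":0},
])

```text
clock: 1.45
position: [0.4491, 0.0662, 0.2485]
ee_rot: [0.158, 0.987, 0.0, 0.0]
ft_force: [1.4, 0.4, 0.1]
grip_width: 1.004
grasp_force: 0.0
```

Call:
apply_moves([
  {"x":-30,"y":-26,"z":0,"ax":0,"ay":0,"az":0,"gripper":0},
  {"x":-28,"y":-26,"z":0,"ax":0,"ay":0,"az":0,"gripper":0},
  {"x":0,"y":0,"z":0,"ax":0,"ay":0,"az":-6.4,"gripper":0},
  {"x":0,"y":0,"z":0,"ax":0,"ay":0,"az":-6.4,"gripper":0},
  {"x":0,"y":0,"z":0,"ax":0,"ay":0,"az":0,"gripper":0},
])

```text
clock: 1.87
position: [0.4876, 0.0001, 0.2481]
ee_rot: [0.045, 0.999, -0.0, -0.0]
ft_force: [-0.3, 0.8, 0.1]
grip_width: 0.997
grasp_force: 0.0
```

```bash
python3 - <<'E'
from h import *
c=snap('wrist','w2')
go(W([-.045,-.075,.180]),stagerot())
print(get_obs()['position'],proj(c,W([-.045,-.075,.099])))
E
```

```text
shift [-63.9  16.8  68.1] turn [ 0.   -0.02 -0.08] F [-0.1  0.1  0.4] t 1.9167 w 0.9996342753641154 joints [-0.64  0.    0.55  1.83 -0.    1.31  1.39]
[0.4875112  0.00062869 0.24814696] [301.08002248 264.59213592]
```

View pics/w2.png

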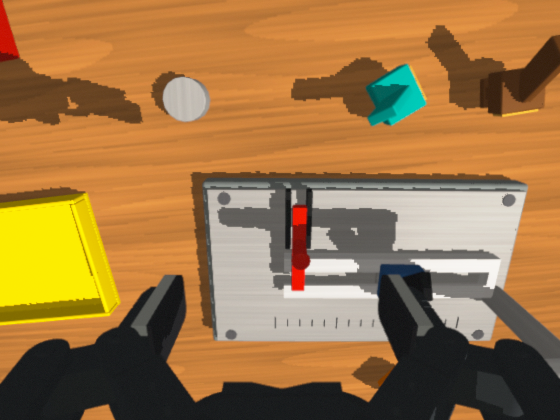

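The knob head shows at (301,262), within 3 px of the prediction, so the stage pose holds. The stop's blue block is at (400,272). I go down on the knob.

Call:
apply_moves([
  {"x":-32,"y":8,"z":0,"ax":0,"ay":0,"az":0,"gripper":0},
  {"x":-31,"y":9,"z":0,"ax":0,"ay":0,"az":0,"gripper":0},
  {"x":0,"y":0,"z":35,"ax":0,"ay":0,"az":0,"gripper":0},
  {"x":0,"y":0,"z":35,"ax":0,"ay":0,"az":0,"gripper":0},
  {"x":0,"y":0,"z":35,"ax":0,"ay":0,"az":0,"gripper":0},
])

```text
clock: 2.33
position: [0.5523, 0.0124, 0.1421]
ee_rot: [0.049, 0.999, 0.0, 0.0]
ft_force: [0.8, 1.4, 0.5]
grip_width: 1.001
grasp_force: 0.0
```

Call:
apply_moves([
  {"x":0,"y":0,"z":30,"ax":0,"ay":0,"az":0,"gripper":0},
  {"x":0,"y":0,"z":25,"ax":0,"ay":0,"az":0,"gripper":0},
  {"x":0,"y":0,"z":12,"ax":0,"ay":0,"az":0,"gripper":0},
  {"x":0,"y":0,"z":0,"ax":0,"ay":0,"az":0,"gripper":0},
])

```text
clock: 2.67
position: [0.5502, 0.012, 0.0739]
ee_rot: [0.048, 0.999, -0.001, -0.002]
ft_force: [-1.1, -0.3, 0.8]
grip_width: 1.0
grasp_force: 0.0
```

Call:
apply_moves([
  {"x":0,"y":0,"z":0,"ax":0,"ay":0,"az":0,"gripper":1},
  {"x":0,"y":0,"z":0,"ax":0,"ay":0,"az":0,"gripper":1},
  {"x":0,"y":0,"z":0,"ax":0,"ay":0,"az":0,"gripper":1},
  {"x":0,"y":0,"z":0,"ax":0,"ay":0,"az":0,"gripper":1},
  {"x":0,"y":0,"z":0,"ax":0,"ay":0,"az":0,"gripper":1},
], newtons=40)

```text
clock: 3.08
position: [0.5525, 0.0118, 0.0773]
ee_rot: [0.047, 0.999, 0.0, 0.001]
ft_force: [0.2, 0.4, 0.6]
grip_width: 0.303
grasp_force: 0.0
```

```bash
python3 - <<'E'
from h import *
go(W([-.085,-.075,.076]),stagerot());o=get_obs();print(o['position'],o['grasp_force'])
E
```

```text
shift [39.7 -0.6  1.2] turn [0.05 0.09 0.01] F [0.2 0.4 0.6] t 3.0833 w 0.30275856356332076 joints [-0.56  0.36  0.54  1.86 -0.22  0.98  1.55]
[0.55249421 0.01183143 0.07725076] 0.0
```

Call:
apply_moves([
  {"x":0,"y":0,"z":0,"ax":0,"ay":0,"az":0,"gripper":1},
  {"x":0,"y":0,"z":0,"ax":0,"ay":0,"az":0,"gripper":1},
  {"x":0,"y":0,"z":0,"ax":0,"ay":0,"az":0,"gripper":1},
  {"x":0,"y":0,"z":0,"ax":0,"ay":0,"az":0,"gripper":1},
])

```text
clock: 3.42
position: [0.5523, 0.0116, 0.077]
ee_rot: [0.047, 0.999, 0.0, 0.0]
ft_force: [-2.1, -0.6, 7.2]
grip_width: 0.183
grasp_force: 38.8
```

Call:
apply_moves([
  {"x":10,"y":0,"z":0,"ax":0,"ay":0,"az":0,"gripper":1},
  {"x":10,"y":0,"z":0,"ax":0,"ay":0,"az":0,"gripper":1},
  {"x":10,"y":0,"z":0,"ax":0,"ay":0,"az":0,"gripper":1},
  {"x":6,"y":0,"z":0,"ax":0,"ay":0,"az":0,"gripper":1},
  {"x":4,"y":0,"z":0,"ax":0,"ay":0,"az":0,"gripper":1},
])

```text
clock: 3.83
position: [0.5144, 0.0153, 0.0773]
ee_rot: [0.047, 0.999, 0.0, 0.003]
ft_force: [28.0, -3.3, -18.6]
grip_width: 0.184
grasp_force: 39.2
```

Call:
apply_moves([
  {"x":2,"y":0,"z":0,"ax":0,"ay":0,"az":0,"gripper":1},
  {"x":0,"y":0,"z":0,"ax":0,"ay":0,"az":0,"gripper":1},
  {"x":0,"y":0,"z":0,"ax":0,"ay":0,"az":0,"gripper":1},
])

```text
clock: 4.08
position: [0.5145, 0.0153, 0.0773]
ee_rot: [0.047, 0.999, -0.0, 0.005]
ft_force: [23.3, -1.7, -14.9]
grip_width: 0.183
grasp_force: 39.5
```

```bash
python3 - <<'E'
from h import *
go(W([-.085,-.075,.076]),stagerot())
c=snap('wrist','w3'); s=snap('scene','s3')
h=cv2.cvtColor(s['color'],cv2.COLOR_RGB2HSV);m=(((h[...,0]<8)|(h[...,0]>172))&(h[...,1]>150)&(h[...,2]>60))
ys,xs=np.nonzero(m[210:262,245:305]);print('red scene extent',xs.min()+245,xs.max()+245,ys.min()+210,ys.max()+210)
h=cv2.cvtColor(load('scene')['color'],cv2.COLOR_RGB2HSV);m=(((h[...,0]<8)|(h[...,0]>172))&(h[...,1]>150)&(h[...,2]>60))
ys,xs=np.nonzero(m[210:262,245:305]);print('before',xs.min()+245,xs.max()+245,ys.min()+210,ys.max()+210)
d=(proj(s,W([-.04,-.075,.04]))-proj(s,W([0,-.075,.04])));print('40mm in px',d)
E
```

```text
shift [ 1.6 -0.4  1.3] turn [0.01 0.58 0.01] F [ 23.3  -1.7 -14.9] t 4.0833 w 0.18307265978410722 joints [-0.61  0.27  0.55  1.97 -0.17  0.94  1.5 ]
red scene extent 258 283 215 239
before 267 292 221 245
40mm in px [-9.983294   -6.88231632]
```

The bolt resists steadily with 23 N (its own friction is only 2.5 N), and its red far end moved (-9,-6) px of the (-10,-7) expected. It is against its end stop. I release it, rise and measure the stop along the track.

Call:
apply_moves([
  {"x":0,"y":0,"z":0,"ax":0,"ay":0,"az":0,"gripper":0},
  {"x":0,"y":0,"z":0,"ax":0,"ay":0,"az":0,"gripper":0},
  {"x":0,"y":0,"z":0,"ax":0,"ay":0,"az":0,"gripper":0},
  {"x":0,"y":0,"z":0,"ax":0,"ay":0,"az":0,"gripper":0},
  {"x":0,"y":0,"z":0,"ax":0,"ay":0,"az":0,"gripper":0},
])

```text
clock: 4.6
position: [0.5098, 0.0157, 0.0761]
ee_rot: [0.047, 0.999, 0.0, -0.0]
ft_force: [-0.5, -0.8, -0.1]
grip_width: 0.884
grasp_force: 0.0
```

Call:
apply_moves([
  {"x":0,"y":0,"z":-10,"ax":0,"ay":0,"az":0,"gripper":0},
  {"x":0,"y":0,"z":-30,"ax":0,"ay":0,"az":0,"gripper":0},
  {"x":0,"y":0,"z":-35,"ax":0,"ay":0,"az":0,"gripper":0},
  {"x":10,"y":0,"z":-30,"ax":0,"ay":-7,"az":0,"gripper":0},
  {"x":10,"y":0,"z":-10,"ax":0,"ay":-7,"az":0,"gripper":0},
])

```text
clock: 5.02
position: [0.4958, 0.0164, 0.1875]
ee_rot: [0.048, 0.993, -0.006, 0.106]
ft_force: [0.6, -1.6, 0.5]
grip_width: 1.001
grasp_force: 0.0
```

Call:
apply_moves([
  {"x":10,"y":10,"z":-15,"ax":0,"ay":-7,"az":0,"gripper":0},
  {"x":10,"y":10,"z":-15,"ax":0,"ay":-7,"az":0,"gripper":0},
  {"x":0,"y":10,"z":-15,"ax":0,"ay":-7,"az":0,"gripper":0},
  {"x":0,"y":0,"z":0,"ax":0,"ay":0,"az":0,"gripper":0},
])

```text
clock: 5.35
position: [0.4597, 0.0519, 0.2212]
ee_rot: [0.044, 0.958, -0.014, 0.284]
ft_force: [-0.2, -1.0, -0.9]
grip_width: 1.0
grasp_force: 0.0
```

```bash
python3 - <<'E'
from h import *
t=load('top');s=load('scene')
f,e=tri((s,309.3,202.5),(t,249,198));st=R.from_euler('z',-np.load('stage.npy')[2]).apply(f-W([0,0,0]));print('fin top stage',st.round(4),e)
w=snap('wrist','w4');go(W([-.085,-.075,.25]),stagerot(35));o=get_obs();print(o['position'])
for y in(0.02,.03,.04,.05): print(y,proj(w,W([-.0327,y,.1167])).round(1),proj(s,W([-.0327,y,.1167])).round(1),proj(t,W([-.0327,y,.1167])).round(1))
E
```

```text
fin top stage [-0.0339  0.0391  0.1118] [0.0054243617722565755, 0.005424361772256518]
shift [-62.3 -30.6   5.3] turn [-0.03 -2.36  0.18] F [ 1.  -0.6 -0.9] t 5.4 w 1.0014001175422 joints [-0.67 -0.43  0.22  2.33  0.54  0.79  0.73]
[0.4606825  0.05057008 0.22084343]
0.02 [353.8 236.3] [303.2 204.6] [255.3 196.4]
0.03 [365.  236.3] [305.6 203. ] [251.2 196. ]
0.04 [376.2 236.3] [308.  201.4] [247.1 195.6]
0.05 [387.4 236.3] [310.3 199.8] [243.  195.2]
```

View pics/w4.png

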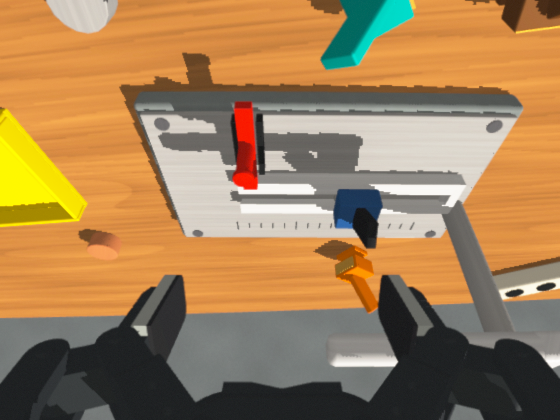

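The bolt is back with its knob at (245,182), and the blue block is at (357,208) with the black fin's end face around (369,235), clear of the pressure arm at (480,345). I measure the fin mask in this view and triangulate it with the scene view.

```bash
python3 - <<'E'
from h import *
w=load('w4');s=load('s3')
out={}
for n,c,(u0,u1,v0,v1) in(('w',w,(350,382,200,252)),('s',s,(300,330,195,222))):
    m=(c['color'].max(2)<60).astype(np.uint8);z=np.zeros_like(m);z[v0:v1,u0:u1]=m[v0:v1,u0:u1]
    nn,l,st,ce=cv2.connectedComponentsWithStats(z);i=1+np.argmax(st[1:,4]);print(n,st[i],ce[i].round(1))
    for r in range(st[i][1],st[i][1]+st[i][3],3 if n=='w' else 2):
        x=np.nonzero(l[r]==i)[0];print(r,x.min(),x.max(),end='; ')
    print()
# expected corner rows of the fin end face and grip point for y=.035
a=np.radians(35);d=np.array([-np.sin(a),0,np.cos(a)]);q=np.array([np.cos(a),0,np.sin(a)])
for y in(.03,.04):
    b=np.array([0,y,.07])
    for nm,L,k,yy in(('end-q-y',57,-13,-5),('end-q+y',57,-13,5),('end+q-y',57,13,-5),('end+q+y',57,13,5),('grip',36,0,0)):
        p=W(b+d*L/1e3+q*k/1e3+[0,yy/1e3,0]);print(y,nm,proj(w,p).round(1),proj(s,p).round(1))
o=get_obs();print(o['joint_pos'])
E
```

```text
w [353 208  25  39 688] [365.1 226.2]
208 357 365; 211 355 368; 214 354 370; 217 354 373; 220 353 375; 223 353 377; 226 353 376; 229 355 376; 232 357 376; 235 359 375; 238 361 375; 241 363 374; 244 365 374; 
s [306 202  15  19 137] [312.9 211. ]
202 307 312; 204 306 313; 206 307 313; 208 308 314; 210 309 315; 212 310 316; 214 311 318; 216 311 319; 218 313 320; 220 315 318; 
0.03 end-q-y [360.4 222.4] [301.7 204.1]
0.03 end-q+y [371.8 222.4] [304.  202.5]
0.03 end+q-y [358.4 249.9] [307.2 203.5]
0.03 end+q+y [369.5 249.9] [309.6 201.9]
0.03 grip [359.8 228.5] [308.6 209.5]
0.04 end-q-y [371.8 222.4] [304.  202.5]
0.04 end-q+y [383.1 222.5] [306.4 200.9]
0.04 end+q-y [369.5 249.9] [309.6 201.9]
0.04 end+q+y [380.5 249.9] [311.9 200.3]
0.04 grip [370.3 228.5] [310.9 207.8]
[-0.67234776 -0.43159077  0.22162376  2.33393277  0.53780906  0.79491396
  0.73463324]
```

The fin's end face puts the stop at stage y ≈ 0.035, from the bottom-edge centre at u=369.5 and the +y corner at u=377, both in the wrist view. I go to a pre-grasp point 70 mm back along the fin's lean.

```bash
python3 - <<'E'
from h import *
go(W([-.058,.035,.151]),stagerot(35)); go(W([-.018,.035,.094]),stagerot(35))
E
```

```text
shift [-31.9  79.5 103.2] turn [-0.03 -2.36  0.18] F [ 1.  -0.6 -0.9] t 5.4 w 1.0014001175422 joints [-0.67 -0.43  0.22  2.33  0.54  0.79  0.73]
shift [-34.9  79.6 172.8] turn [-0.03 -2.36  0.18] F [ 1.  -0.6 -0.9] t 5.4 w 1.0014001175422 joints [-0.67 -0.43  0.22  2.33  0.54  0.79  0.73]
```

Call:
apply_moves([
  {"x":0,"y":20,"z":0,"ax":0,"ay":-2.4,"az":0.2,"gripper":0},
  {"x":-10,"y":20,"z":15,"ax":0,"ay":0,"az":0,"gripper":0},
  {"x":-10,"y":20,"z":25,"ax":0,"ay":0,"az":0,"gripper":0},
  {"x":-8,"y":20,"z":30,"ax":0,"ay":0,"az":0,"gripper":0},
  {"x":0,"y":0,"z":0,"ax":0,"ay":0,"az":0,"gripper":0},
])

```text
clock: 5.82
position: [0.5346, 0.1242, 0.1723]
ee_rot: [0.045, 0.954, -0.018, 0.295]
ft_force: [-1.6, 0.5, -0.9]
grip_width: 1.003
grasp_force: 0.0
```

```bash
python3 - <<'E'
from h import *
go(W([-.018,.035,.094]),stagerot(35))
w=snap('wrist','w5');cv2.imwrite('pics/w5.png',w['color'][60:,100:460,::-1])
for y in (.03,.035,.04): print(proj(w,W([-.0327,y,.1167])).round(1))
E
```

```text
shift [-1.7  0.  96.1] turn [-0.48 -0.61  0.12] F [-1.6  0.5 -0.9] t 5.8167 w 1.0034618490710647 joints [-0.67 -0.1   0.15  2.23  0.65  0.61  0.49]
[275.  236.9]
[282.8 237. ]
[290.6 237. ]
```

View pics/w5.png

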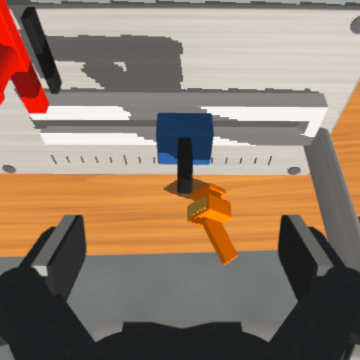

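The fin's end face is centred at crop (184,175), i.e. pixel (284,235), midway between the pads and within 2 px of the prediction. I advance along the fin and grip it.

Call:
apply_moves([
  {"x":0,"y":0,"z":30,"ax":-0.5,"ay":-0.6,"az":0,"gripper":0},
  {"x":0,"y":0,"z":30,"ax":0,"ay":0,"az":0,"gripper":0},
  {"x":0,"y":0,"z":24,"ax":0,"ay":0,"az":0,"gripper":0},
  {"x":0,"y":0,"z":11,"ax":0,"ay":0,"az":0,"gripper":0},
  {"x":0,"y":0,"z":0,"ax":0,"ay":0,"az":0,"gripper":0},
])

```text
clock: 6.28
position: [0.5879, 0.1156, 0.0993]
ee_rot: [0.047, 0.952, -0.013, 0.303]
ft_force: [-1.5, 0.8, 0.5]
grip_width: 1.001
grasp_force: 0.0
```

Call:
apply_moves([
  {"x":0,"y":0,"z":0,"ax":0,"ay":0,"az":0,"gripper":1},
  {"x":0,"y":0,"z":0,"ax":0,"ay":0,"az":0,"gripper":1},
  {"x":0,"y":0,"z":0,"ax":0,"ay":0,"az":0,"gripper":1},
  {"x":0,"y":0,"z":0,"ax":0,"ay":0,"az":0,"gripper":1},
  {"x":0,"y":0,"z":0,"ax":0,"ay":0,"az":0,"gripper":1},
], newtons=60)

```text
clock: 6.7
position: [0.5873, 0.1182, 0.1014]
ee_rot: [0.045, 0.951, -0.011, 0.304]
ft_force: [0.5, -0.2, -1.0]
grip_width: 0.301
grasp_force: 0.0
```

Call:
apply_moves([
  {"x":0,"y":0,"z":0,"ax":0,"ay":0,"az":0,"gripper":1},
  {"x":0,"y":0,"z":0,"ax":0,"ay":0,"az":0,"gripper":1},
  {"x":0,"y":0,"z":0,"ax":0,"ay":0,"az":0,"gripper":1},
  {"x":0,"y":0,"z":0,"ax":0,"ay":0,"az":0,"gripper":1},
  {"x":0,"y":0,"z":0,"ax":0,"ay":0,"az":0,"gripper":1},
])

```text
clock: 7.12
position: [0.5874, 0.1183, 0.101]
ee_rot: [0.045, 0.951, -0.011, 0.304]
ft_force: [-4.6, 0.3, 7.6]
grip_width: 0.109
grasp_force: 61.9
```

```bash
python3 - <<'E'
from h import *
go(W([-.018,.035,.094]),stagerot(35));o=get_obs();print(o['torque'],o['grasp_force'])
E
```

```text
shift [1.9 0.1 7.2] turn [ 0.34  0.44 -0.13] F [-4.6  0.3  7.6] t 7.1167 w 0.10882074810728366 joints [-0.63  0.12  0.2   2.2   0.8   0.38  0.35]
[-0.17959046  0.72148439 -0.09811556] 61.8541145324707
```

The grip holds at 9.3 mm and 62 N. I slide along tool -y, which is stage -y, watching the force.

Call:
apply_moves([
  {"x":0,"y":-5,"z":0,"ax":0,"ay":0,"az":0,"gripper":1},
  {"x":0,"y":-8,"z":0,"ax":0,"ay":0,"az":0,"gripper":1},
  {"x":0,"y":-8,"z":0,"ax":0,"ay":0,"az":0,"gripper":1},
])

```text
clock: 7.37
position: [0.5857, 0.0978, 0.101]
ee_rot: [0.045, 0.951, -0.011, 0.305]
ft_force: [0.2, 2.8, 1.8]
grip_width: 0.106
grasp_force: 60.9
```

Call:
apply_moves([
  {"x":0,"y":-8,"z":0,"ax":0,"ay":0,"az":0,"gripper":1},
  {"x":0,"y":-8,"z":0,"ax":0,"ay":0,"az":0,"gripper":1},
  {"x":0,"y":-8,"z":0,"ax":0,"ay":0,"az":0,"gripper":1},
])

```text
clock: 7.62
position: [0.5835, 0.0733, 0.101]
ee_rot: [0.045, 0.951, -0.011, 0.305]
ft_force: [-9.7, 10.3, 22.4]
grip_width: 0.105
grasp_force: 64.1
```

```bash
python3 - <<'E'
from h import *
go(W([-.018,-.135,.1015]),stagerot(35));o=get_obs();print(o['position'],o['torque'],o['grasp_force'])
E
```

```text
shift [  -2.4 -124.7   -0. ] turn [ 0.43  0.5  -0.13] F [-9.7 10.3 22.4] t 7.6167 w 0.10485279977823424 joints [-0.56  0.08  0.23  2.24  0.75  0.33  0.48]
[0.58353347 0.07330867 0.1010298 ] [ 3.01362719 -0.96773326  1.85336803] 64.13641512393951
```

Call:
apply_moves([
  {"x":-0.3,"y":-2,"z":-1,"ax":0,"ay":0,"az":0,"gripper":1},
  {"x":0,"y":-8,"z":0,"ax":0,"ay":0,"az":0,"gripper":1},
  {"x":0,"y":-8,"z":0,"ax":0,"ay":0,"az":0,"gripper":1},
])

```text
clock: 7.87
position: [0.5808, 0.0548, 0.101]
ee_rot: [0.045, 0.952, -0.011, 0.304]
ft_force: [-0.3, 2.7, 2.2]
grip_width: 0.106
grasp_force: 60.8
```

Call:
apply_moves([
  {"x":0,"y":-8,"z":0,"ax":0,"ay":0,"az":0,"gripper":1},
  {"x":0,"y":-8,"z":0,"ax":0,"ay":0,"az":0,"gripper":1},
  {"x":0,"y":-8,"z":0,"ax":0,"ay":0,"az":0,"gripper":1},
])

```text
clock: 8.12
position: [0.5787, 0.0308, 0.101]
ee_rot: [0.045, 0.952, -0.011, 0.304]
ft_force: [0.4, 3.0, 1.9]
grip_width: 0.105
grasp_force: 60.8
```

```bash
python3 - <<'E'
from h import *
go(W([-.018,-.135,.1015]),stagerot(35));o=get_obs();print(o['position'],o['torque'],o['grasp_force'])
E
```

```text
shift [ -3.  -81.9   0.9] turn [ 0.32  0.42 -0.14] F [0.4 3.  1.9] t 8.1167 w 0.10457454832727629 joints [-0.49  0.06  0.26  2.27  0.66  0.28  0.65]
[0.57867567 0.0307912  0.10096667] [0.74428019 0.26031612 0.45577276] 60.82818567752838
```

The slide is smooth at 3 N. I continue out of the track.

Call:
apply_moves([
  {"x":0,"y":-8,"z":-0.1,"ax":0,"ay":0,"az":0,"gripper":1},
  {"x":0,"y":-8,"z":-0.1,"ax":0,"ay":0,"az":0,"gripper":1},
  {"x":0,"y":-8,"z":-0.1,"ax":0,"ay":0,"az":0,"gripper":1},
])

```text
clock: 8.37
position: [0.5762, 0.0068, 0.101]
ee_rot: [0.046, 0.952, -0.011, 0.304]
ft_force: [0.2, 2.1, 2.3]
grip_width: 0.11
grasp_force: 60.8
```

Call:
apply_moves([
  {"x":0,"y":-8,"z":-0.1,"ax":0,"ay":0,"az":0,"gripper":1},
  {"x":0,"y":-8,"z":-0.1,"ax":0,"ay":0,"az":0,"gripper":1},
  {"x":0,"y":-8,"z":-0.1,"ax":0,"ay":0,"az":0,"gripper":1},
])

```text
clock: 8.62
position: [0.5736, -0.0171, 0.101]
ee_rot: [0.046, 0.952, -0.012, 0.304]
ft_force: [0.8, 2.8, 0.8]
grip_width: 0.104
grasp_force: 60.8
```

Call:
apply_moves([
  {"x":0,"y":-8,"z":-0.1,"ax":0,"ay":0,"az":0,"gripper":1},
  {"x":0,"y":-8,"z":-0.1,"ax":0,"ay":0,"az":0,"gripper":1},
  {"x":0,"y":-8,"z":0,"ax":0,"ay":0,"az":0,"gripper":1},
  {"x":0,"y":-8,"z":0,"ax":0,"ay":0,"az":0,"gripper":1},
  {"x":0,"y":0,"z":0,"ax":0,"ay":0,"az":0,"gripper":1},
])

```text
clock: 9.03
position: [0.5703, -0.0503, 0.1009]
ee_rot: [0.047, 0.952, -0.012, 0.304]
ft_force: [0.5, -0.5, 0.8]
grip_width: 0.105
grasp_force: 60.8
```

```bash
python3 - <<'E'
from h import *
go(W([-.018,-.135,.1015]),stagerot(35));s=snap('scene','s6');snap('wrist','w6');o=get_obs();print(o['position'],o['grasp_force'])
w=load('w6')['color'];sc=s['color'][170:320,200:400]
im=np.vstack([cv2.resize(sc,(480,360),interpolation=cv2.INTER_CUBIC)]);b=cv2.resize(w,(320,240));
out=np.zeros((360,800,3),np.uint8);out[:,:480]=im;out[:240,480:]=b;cv2.imwrite('pics/c6.png',out[:,:,::-1])
print(proj(s,W([0,-.135,.03])),proj(s,W([0,-.11,.03])))
E
```

```text
shift [-3.4 -0.4  1.7] turn [ 0.21  0.37 -0.25] F [ 0.5 -0.5  0.8] t 9.0333 w 0.10477773434645225 joints [-0.32  0.03  0.3   2.29  0.28  0.21  1.18]
[ 0.57035002 -0.04971306  0.10085551] 60.99088132381439
[273.06664218 259.75481045] [279.4655167 255.112318 ]
```

View pics/c6.png

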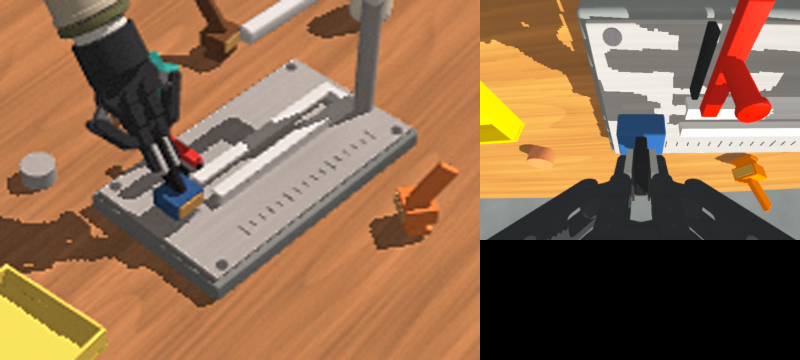

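The stop is fully out of the track and on the bare plate at scene-crop (178,200). The bolt is still back (wrist inset (735,90)) and the tray is at lower left. I lift 60 mm straight up and carry it over.

Call:
apply_moves([
  {"x":-3,"y":0,"z":-4,"ax":0,"ay":0,"az":0,"gripper":1},
  {"x":-6,"y":0,"z":-9,"ax":0,"ay":0,"az":0,"gripper":1},
  {"x":-8,"y":0,"z":-12,"ax":0,"ay":0,"az":0,"gripper":1},
  {"x":-8,"y":0,"z":-12,"ax":0,"ay":0,"az":0,"gripper":1},
  {"x":-8,"y":0,"z":-12,"ax":0,"ay":0,"az":0,"gripper":1},
])

```text
clock: 9.55
position: [0.5681, -0.0481, 0.1597]
ee_rot: [0.045, 0.952, -0.012, 0.302]
ft_force: [0.2, -0.3, -3.1]
grip_width: 0.105
grasp_force: 60.2
```

```bash
python3 - <<'E'
from h import *
yaw=np.load('stage.npy')[2]
p=np.array([.567,-.309,0])+R.from_euler('z',yaw).apply([-.021,0,0]);p[2]=.150
go(p,stagerot(35));o=get_obs();print(o['position'],o['grasp_force'],p)
E
```

```text
shift [   3.  -259.9    8.1] turn [ 0.29  0.22 -0.1 ] F [ 0.2 -0.3 -3.1] t 9.55 w 0.1052149401722379 joints [-0.33 -0.09  0.28  2.25  0.26  0.38  1.22]
[ 0.56805511 -0.04811027  0.15965403] 60.20724892616272 [ 0.54609427 -0.30701245  0.15      ]
```

Call:
apply_moves([
  {"x":0,"y":-12,"z":0,"ax":0,"ay":0,"az":0,"gripper":1},
  {"x":0,"y":-20,"z":0,"ax":0,"ay":0,"az":0,"gripper":1},
  {"x":0,"y":-20,"z":0,"ax":0,"ay":0,"az":0,"gripper":1},
  {"x":0,"y":-20,"z":0,"ax":0,"ay":0,"az":0,"gripper":1},
  {"x":0,"y":-20,"z":0,"ax":0,"ay":0,"az":0,"gripper":1},
])

```text
clock: 9.97
position: [0.5595, -0.1401, 0.1587]
ee_rot: [0.045, 0.952, -0.011, 0.303]
ft_force: [-0.6, -1.2, -2.9]
grip_width: 0.111
grasp_force: 60.3
```

```bash
python3 - <<'E'
from h import *
go([0.546,-.307,.15],stagerot(35))
E
```

```text
shift [   2.8 -167.4    7.4] turn [ 0.36  0.26 -0.1 ] F [-0.6 -1.2 -2.9] t 9.9667 w 0.11053321693929183 joints [-0.33 -0.08  0.53  2.24 -0.09  0.37  1.76]
```

Call:
apply_moves([
  {"x":0,"y":-10,"z":0,"ax":2.3,"ay":0,"az":3.3,"gripper":1},
  {"x":0,"y":-10,"z":0,"ax":2.3,"ay":0,"az":3.3,"gripper":1},
  {"x":0,"y":-10,"z":0,"ax":2.3,"ay":0,"az":3.3,"gripper":1},
  {"x":0,"y":-10,"z":0,"ax":2.3,"ay":0,"az":3.3,"gripper":1},
  {"x":0,"y":0,"z":0,"ax":2.3,"ay":0,"az":3.3,"gripper":1},
])

```text
clock: 10.38
position: [0.5511, -0.1808, 0.1584]
ee_rot: [0.213, 0.929, -0.064, 0.295]
ft_force: [-0.8, -0.7, -3.8]
grip_width: 0.109
grasp_force: 60.3
```

```bash
python3 - <<'E'
from h import *
yaw=np.load('stage.npy')[2];d=np.radians(-20)
p=np.array([.567,-.309,0])+R.from_euler('z',yaw+d).apply([-.021,0,0]);p[2]=.150;print(p)
go(p,R.from_euler('z',d)*stagerot(35))
E
```

```text
[ 0.54803482 -0.29998214  0.15      ]
shift [ -35.6 -108.8   34.3] turn [ 0.21  0.13 -0.43] F [-0.8 -0.7 -3.8] t 10.3833 w 0.10888688597180356 joints [-0.2  -0.06  0.33  2.22  0.47  0.42  0.88]
```

Joint 7 is back to 0.88, so I continue with this yaw.

Call:
apply_moves([
  {"x":-6,"y":-18,"z":5,"ax":0,"ay":0,"az":0,"gripper":1},
  {"x":-7,"y":-22,"z":7,"ax":0,"ay":0,"az":0,"gripper":1},
  {"x":-7,"y":-22,"z":7,"ax":0,"ay":0,"az":0,"gripper":1},
  {"x":-7,"y":-22,"z":7,"ax":0,"ay":0,"az":0,"gripper":1},
  {"x":-6,"y":-18,"z":5,"ax":0,"ay":0,"az":0,"gripper":1},
])

```text
clock: 10.8
position: [0.5487, -0.2912, 0.1511]
ee_rot: [0.21, 0.93, -0.062, 0.295]
ft_force: [-0.4, 1.1, -3.2]
grip_width: 0.105
grasp_force: 60.3
```

Call:
apply_moves([
  {"x":-2,"y":-6,"z":3,"ax":0.2,"ay":0.1,"az":-0.4,"gripper":1},
  {"x":0,"y":0,"z":0,"ax":0,"ay":0,"az":0,"gripper":1},
])

```text
clock: 10.97
position: [0.549, -0.2985, 0.1496]
ee_rot: [0.208, 0.931, -0.065, 0.293]
ft_force: [-0.9, 0.7, -3.1]
grip_width: 0.109
grasp_force: 60.3
```

```bash
python3 - <<'E'
from h import *
yaw=np.load('stage.npy')[2];d=np.radians(-20);rot=R.from_euler('z',d)*stagerot(35)
go([.548,-.300,.078],rot)
s=snap('scene','s7');t=snap('top','t7');w=snap('wrist','w7')
im=np.zeros((560,800,3),np.uint8);im[:320,:400]=cv2.resize(s['color'][220:380,120:320],(400,320));im[:300,400:]=cv2.resize(w['color'],(400,300))
im[320:560,:400]=cv2.resize(t['color'][140:260,330:530],(400,240))
cv2.imwrite('pics/c7.png',im[:,:,::-1])
o=get_obs();tz=R.from_quat(o['ee_rot']).as_matrix()[:,2];print(o['position'],tz,np.degrees(np.arccos(-tz[2])))
E
```

```text
shift [41.3 -1.8 58.6] turn [ 0.16 -0.02  0.14] F [-0.9  0.7 -3.1] t 10.9667 w 0.10878131209037836 joints [-0.07  0.06  0.51  2.14 -0.07  0.34  1.62]
[ 0.55002705 -0.29583484  0.15010505] [ 0.52094933 -0.24137397 -0.81874929] 35.04021142764821
```

View pics/c7.png

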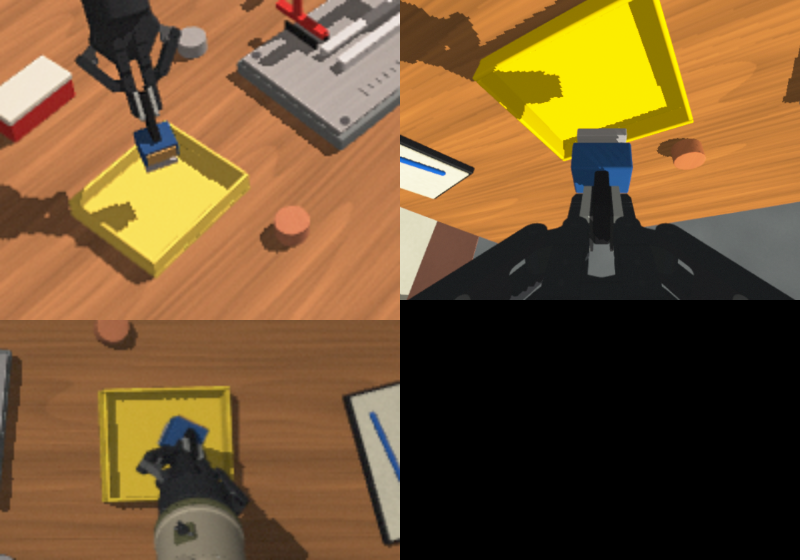

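The stop hangs upright over the tray: block at scene-crop (157,145), top-crop (183,432), tray centre at (167,445) before parallax. I lower it.

Call:
apply_moves([
  {"x":9,"y":0,"z":13,"ax":0,"ay":0,"az":0,"gripper":1},
  {"x":11,"y":0,"z":15,"ax":0,"ay":0,"az":0,"gripper":1},
  {"x":10,"y":0,"z":15,"ax":0,"ay":0,"az":0,"gripper":1},
  {"x":7,"y":0,"z":10,"ax":0,"ay":0,"az":0,"gripper":1},
  {"x":0,"y":0,"z":0,"ax":0,"ay":0,"az":0,"gripper":1},
])

```text
clock: 11.53
position: [0.5492, -0.2949, 0.0829]
ee_rot: [0.207, 0.932, -0.064, 0.292]
ft_force: [-0.3, 0.6, -3.0]
grip_width: 0.106
grasp_force: 60.2
```

Call:
apply_moves([
  {"x":0.9,"y":0,"z":1.2,"ax":0,"ay":0,"az":0,"gripper":1},
  {"x":0,"y":0,"z":0,"ax":0,"ay":0,"az":0,"gripper":1},
])

```text
clock: 11.7
position: [0.551, -0.2968, 0.0854]
ee_rot: [0.207, 0.93, -0.065, 0.295]
ft_force: [-0.5, -0.9, -2.7]
grip_width: 0.106
grasp_force: 60.2
```

Call:
apply_moves([
  {"x":1.2,"y":0,"z":1.6,"ax":0,"ay":0,"az":0,"gripper":1},
  {"x":0,"y":0,"z":0,"ax":0,"ay":0,"az":0,"gripper":1},
])

```text
clock: 11.87
position: [0.551, -0.297, 0.0834]
ee_rot: [0.207, 0.93, -0.065, 0.296]
ft_force: [0.3, 0.3, -2.5]
grip_width: 0.107
grasp_force: 60.3
```

Call:
apply_moves([
  {"x":0.9,"y":0,"z":1.2,"ax":0,"ay":0,"az":0,"gripper":1},
  {"x":0,"y":0,"z":0,"ax":0,"ay":0,"az":0,"gripper":1},
])

```text
clock: 12.03
position: [0.5506, -0.2971, 0.0814]
ee_rot: [0.207, 0.93, -0.065, 0.295]
ft_force: [-0.3, -0.6, -3.9]
grip_width: 0.111
grasp_force: 60.3
```

Call:
apply_moves([
  {"x":0.9,"y":0,"z":1.2,"ax":0,"ay":0,"az":0,"gripper":1},
  {"x":0,"y":0,"z":0,"ax":0,"ay":0,"az":0,"gripper":1},
])

```text
clock: 12.2
position: [0.5503, -0.2971, 0.0795]
ee_rot: [0.207, 0.931, -0.065, 0.295]
ft_force: [-0.5, -0.0, -3.0]
grip_width: 0.107
grasp_force: 60.3
```

Call:
apply_moves([
  {"x":0.9,"y":0,"z":1.2,"ax":0,"ay":0,"az":0,"gripper":1},
  {"x":0,"y":0,"z":0,"ax":0,"ay":0,"az":0,"gripper":1},
])

```text
clock: 12.37
position: [0.5502, -0.2971, 0.0779]
ee_rot: [0.207, 0.931, -0.065, 0.295]
ft_force: [-0.6, 0.2, -3.7]
grip_width: 0.108
grasp_force: 60.3
```

Call:
apply_moves([
  {"x":0.6,"y":0,"z":0.8,"ax":0,"ay":0,"az":0,"gripper":1},
  {"x":0,"y":0,"z":0,"ax":0,"ay":0,"az":0,"gripper":1},
])

```text
clock: 12.53
position: [0.5502, -0.2971, 0.077]
ee_rot: [0.207, 0.931, -0.065, 0.295]
ft_force: [-0.1, -0.2, -3.7]
grip_width: 0.109
grasp_force: 60.3
```

Call:
apply_moves([
  {"x":0.6,"y":0,"z":0.8,"ax":0,"ay":0,"az":0,"gripper":1},
  {"x":0,"y":0,"z":0,"ax":0,"ay":0,"az":0,"gripper":1},
])

```text
clock: 12.7
position: [0.5504, -0.2971, 0.0762]
ee_rot: [0.207, 0.93, -0.065, 0.295]
ft_force: [-0.1, 0.4, -2.7]
grip_width: 0.107
grasp_force: 60.5
```

Call:
apply_moves([
  {"x":0.5,"y":0,"z":0.7,"ax":0,"ay":0,"az":0,"gripper":1},
  {"x":0,"y":0,"z":0,"ax":0,"ay":0,"az":0,"gripper":1},
])

```text
clock: 12.87
position: [0.5509, -0.2973, 0.076]
ee_rot: [0.207, 0.93, -0.065, 0.296]
ft_force: [-2.3, 1.9, 4.3]
grip_width: 0.106
grasp_force: 61.5
```

Call:
apply_moves([
  {"x":0.4,"y":0,"z":0.5,"ax":0,"ay":0,"az":0,"gripper":1},
  {"x":0,"y":0,"z":0,"ax":0,"ay":0,"az":0,"gripper":1},
])

```text
clock: 13.03
position: [0.5512, -0.2974, 0.076]
ee_rot: [0.207, 0.93, -0.065, 0.296]
ft_force: [-2.0, 2.0, 5.4]
grip_width: 0.112
grasp_force: 61.6
```

Contact comes at TCP z = 0.076, exactly the height predicted from the floor. I release and back off along the fin.

Call:
apply_moves([
  {"x":0,"y":0,"z":0,"ax":0,"ay":0,"az":0,"gripper":0.7},
  {"x":0,"y":0,"z":0,"ax":0,"ay":0,"az":0,"gripper":0.5},
  {"x":0,"y":0,"z":0,"ax":0,"ay":0,"az":0,"gripper":0.4},
  {"x":0,"y":0,"z":0,"ax":0,"ay":0,"az":0,"gripper":0.4},
  {"x":0,"y":0,"z":0,"ax":0,"ay":0,"az":0,"gripper":0.4},
])

```text
clock: 13.45
position: [0.5502, -0.2971, 0.0746]
ee_rot: [0.207, 0.931, -0.065, 0.295]
ft_force: [0.5, -0.3, 0.3]
grip_width: 0.604
grasp_force: 0.0
```

Call:
apply_moves([
  {"x":0,"y":0,"z":-6,"ax":0,"ay":0,"az":0,"gripper":0.4},
  {"x":0,"y":0,"z":-15,"ax":0,"ay":0,"az":0,"gripper":0.4},
  {"x":0,"y":0,"z":-25,"ax":0,"ay":0,"az":0,"gripper":0.4},
  {"x":0,"y":0,"z":-25,"ax":0,"ay":0,"az":0,"gripper":0.4},
  {"x":0,"y":0,"z":-20,"ax":0,"ay":0,"az":0,"gripper":0.4},
])

```text
clock: 13.87
position: [0.5019, -0.2751, 0.1497]
ee_rot: [0.208, 0.93, -0.065, 0.295]
ft_force: [-0.3, 0.7, 0.7]
grip_width: 0.602
grasp_force: 0.0
```

```bash
python3 - <<'E'
from h import *
s=snap('scene','s8');t=snap('top','t8');w=snap('wrist','w8')
im=np.zeros((600,800,3),np.uint8);im[:360,:480]=cv2.resize(s['color'][190:370,110:350],(480,360));im[:240,480:]=cv2.resize(w['color'],(320,240))
im[360:600,:640]=cv2.resize(t['color'][130:250,190:510],(640,240))
cv2.imwrite('pics/c8.png',im[:,:,::-1])
o=get_obs();print(o['clock'],o['position'],o['ft_force'])
E
```

```text
14.0167 [ 0.50349196 -0.27459099  0.15053534] [ 0.86223088 -0.67731061  0.54507937]
```

View pics/c8.png

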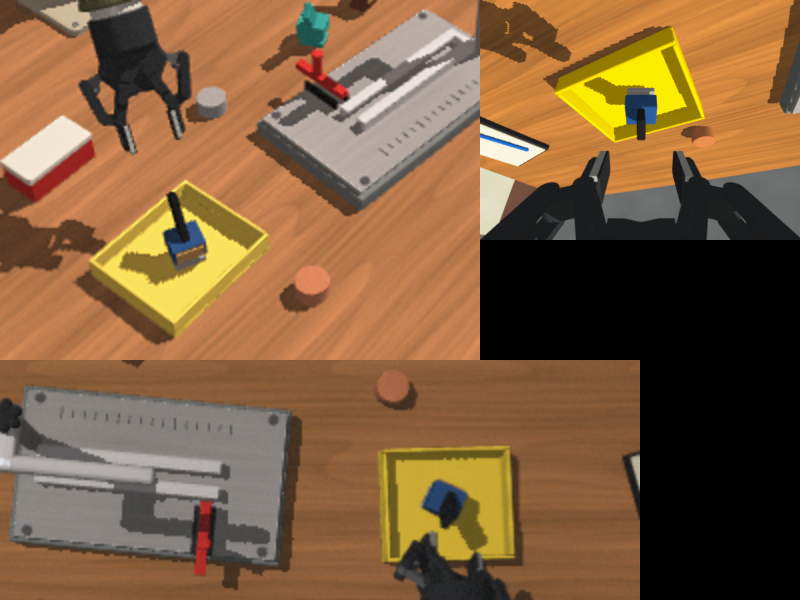

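The stop stands on its foot mid-tray (scene-crop (187,245), top-crop (443,500)). The bolt is back at top-crop (203,535), and the discs and box look untouched. Before handing in I check the bolt travel and the bystanders numerically.

```bash
python3 - <<'E'
from h import *
f=lambda n:load(n)['color']
def end(n,h=.05):
    h_=cv2.cvtColor(f(n),cv2.COLOR_RGB2HSV);m=((h_[...,0]<8)|(h_[...,0]>172))&(h_[...,1]>140)&(h_[...,2]>60)
    m=m[175:250,280:305];prof=m.sum(1);ys,xs=np.nonzero(m);v=ys.min()+175;u=xs[ys<=ys.min()+3].mean()+280
    return plane(load(n),u,v,.05),v
a,b=end('top'),end('t8');print(a,b,np.linalg.norm((a[0]-b[0])[:2]))
d=np.abs(f('top').astype(int)-f('t8')).max(2)
for n,(u,v) in dict(copper=(387,144),steel=(331,266),redbox=(418,299),jar=(122,217),turq=(252,260),brown=(205,260),orange=(243,110)).items(): print(n,(d[v-10:v+11,u-10:u+11]>60).sum())
E
```

```text
(array([0.6062178, 0.0077422, 0.05     ]), np.int64(186)) (array([0.56980738, 0.01112043, 0.05      ]), np.int64(200)) 0.03656679958310876
copper 0
steel 0
redbox 189
jar 0
turq 0
brown 0
orange 0
```

```bash
python3 - <<'E'
from h import *
f=lambda n:load(n)['color']
d=np.abs(f('scene').astype(int)-f('s8')).max(2);print('redbox scene diff',(d[250:288,110:158]>50).sum())
s=load('s8')
def red(n,c,box):
    h=cv2.cvtColor(c['color'],cv2.COLOR_RGB2HSV);m=((h[...,0]<8)|(h[...,0]>172))&(h[...,1]>150)&(h[...,2]>60)
    ys,xs=np.nonzero(m[box[2]:box[3],box[0]:box[1]]);xs+=box[0];ys+=box[2]
    print(n,'right end',xs.max(),ys[xs==xs.max()].mean(),'top',ys.min(),xs[ys==ys.min()].mean())
red('before',load('scene'),(245,305,210,262));red('after',s,(245,305,210,262))
for x in(-.045,-.08,-.085): print(x,proj(s,W([x,-.075,.099])).round(1),proj(load('w4'),W([x,-.075,.099])).round(1))
w=load('w4');h=cv2.cvtColor(w['color'],cv2.COLOR_RGB2HSV);m=(((h[...,0]<8)|(h[...,0]>172))&(h[...,1]>150)&(h[...,2]>60))[90:200,225:270]
for r in range(60,105,4):
    x=np.nonzero(m[r])[0];print(r+90,(x.min()+225,x.max()+225) if len(x) else None,end=' ')
E
```

```text
redbox scene diff 1
before right end 292 242.0 top 221 276.5
after right end 283 236.0 top 215 268.0
-0.045 [276.6 223.2] [247.  211.8]
-0.08 [267.9 217.4] [243.7 185. ]
-0.085 [266.7 216.6] [243.1 180.7]
150 (np.int64(238), np.int64(255)) 154 (np.int64(237), np.int64(255)) 158 (np.int64(237), np.int64(255)) 162 (np.int64(237), np.int64(255)) 166 (np.int64(237), np.int64(255)) 170 (np.int64(236), np.int64(256)) 174 (np.int64(233), np.int64(256)) 178 (np.int64(232), np.int64(257)) 182 (np.int64(234), np.int64(257)) 186 (np.int64(241), np.int64(256)) 190 None 194 None
```

The knob head in the wrist view (rows 171–188, centre about 180) matches x = -85 mm, so the bolt is fully back. The red box is unchanged in the scene view. I hand in.

```bash
python3 -c "
from workcell import *
print(hand_in())"
```

```text
the job is handed in; nothing more can be done
None
```

I pulled the bolt fully back, slid the blue stop out of its track and set it standing on its foot in the yellow tray. The bystanders are undisturbed, and I handed the job in at about 14 s of the 54 s allowed; no verdict came back.

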